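# Push the slide case home in the scanner's loading corner

### The arm

A 6-joint arm with a two-finger parallel gripper is mounted at the origin on the work surface. World frame = base frame: x ahead of the robot, y to its left, z up, the work surface at z = 0. Lengths are in m, angles in rad, forces in N, time in s.
With the tool pointing down it reaches from about 0.4 to 0.825 m from the base axis. Payload 7 kg.
Tool frame: the origin (TCP) lies at the centre of the arm's flange, where the gripper is bolted on; the fingertips stand 178 mm ahead of it and the grasp point (between the pads) lies 159 mm ahead of it; z points along the fingers, y is the direction in which the jaws open and shut (so a half turn about z gives the same grasp; the last joint's range is limited). The gripper opens to 88 mm and grips with 3 to 60 N. Pads are 19 mm wide; open, the fingers measure 130 mm over their backs; the gripper's body (78 mm by 193 mm) begins 47 mm behind the grasp point.
Start: joints at [-1.06, 0.359, 0.012, 0, -1.224, -0.288], TCP at [0.149, -0.658, 0.405] pointing down, gripper open.
Joint ranges: [-3.07, 3.07], [-1.43, 2.12], [-1.02, 1.25], [-3.03, 1.67], [-3.05, -0], [-3.03, 3.03]. Speed limits (rad/s): [2.39, 2.39, 3.01, 3.14, 3.14, 3.14].

### API

Orientations are given as [roll, pitch, yaw] about the fixed x, y, z axes, in that order (R = Rz(yaw) Ry(pitch) Rx(roll)).
In Python, from station import * gives the robot as it stands.
- The arm moves only by the tool send_rows, never from a script. Its argument "motion" is a list of rows, each an object with "offset": the shift along the tool's x, y, z in cm, a list of three; "turn": the turn about the tool's z in degrees. In form: [{"offset": [x, y, z], "turn": turn}, ...]. A call has 1 to 8 rows; each row is the pose to reach, as a shift and turn from the pose commanded when the call began, along the tool's axes at that moment; what a row does not reach only later rows make up. A row lasts 1/10 s, in which the tool goes at most 50 mm and 8.59 degrees, less where a joint would pass 70% of its speed; a pose out of reach is approached as far as the arm can. A call with a gripper value outside its range is refused whole. "hand" is the opening, from -1 (shut) to 1 (fully open), set as the call begins (left out, the last holds). The fingers move at their own pace and stop on an object; "squeeze" is the grip in N (left out, the last holds). Time passes only in rows, so rows that repeat a pose let the fingers close. It gives the time, the measured TCP pose, the force and the opening at its end, in the units of the state.
- get_state(): the state, without advancing time (a new reading comes with each control period).
- grab_frame(name): name is "scene" or "top" or "wrist"; returns a dict with "frame" (480x640x3 uint8, blue, green, red), "range_z" (480x640 float32, m along the optical axis (not along the pixel's ray), 0 where there is no reading), "vertical_fov" (degrees; the focal length in pixels is half the picture's height over the tangent of half this angle, whatever the lens; pixels are square), "cx", "cy" (the principal point, pixels), "cam_to_world" (4x4, takes a point from camera to world coordinates). Camera axes: x right, y up, looking along -z (the intrinsics and any distortion apply to the point x, -y, -z); pixel columns grow to the right and rows downward; lengths in m; the calibration is good to about 2 mm. The wrist camera is an equidistant fisheye: a pixel r from the principal point sees the ray r / f radians off the axis. A picture is of the moment at which its call begins.
- job_done(): hands the job in, once; it reports no verdict.
The state is a dict: "t": time; "q": joint angles; "qd": joint speeds; "joint_efforts": joint torques, N m; "eef_pos": TCP position; "ee_rot": TCP orientation; "force": force on the tool from outside, world axes, zero at the start; "moment": the same for the moment, N m; "width": finger opening in m.
Only numpy, scipy, OpenCV 4.12 (cv2) and the standard library are available. Lean on these libraries where they do the work, as an engineer would, in place of code of your own. Each camera call takes 0.05 s, during which the arm holds its last target. There are 200 camera calls.

### The job

With the fingertips, push the blue slide case across the table until its long side lies flat against the long aluminium rail of the slide scanner's loading corner, and only then push it along the rail until it is fully home against the red end stop. Only push it: never lift or tip it, leave the other things on the table where they stand, and leave the case resting squared up in the corner.

Things in the scene. Friction and masses are not known exactly. Their poses are not given: they have to be found in the camera images.
- loading_corner: White slide scanner, fixed, with a loading corner of two low stops at right angles. Origin: inside corner where the stop faces meet, at table height; z up. Its yaw is within 0.2 rad of the world's. The case fully home has its origin at x -55, y -75, z 0 mm here, its x axis parallel to this x. The scanner's body, 150 mm high, fills y 45 to 245, x -175 to 25 mm behind the red stop.
- rail_mid (a point): Middle of the long aluminium rail's face, on the table, same axes as the loading corner. Rail 20 mm high, 12 mm thick; its face is the corner's plane x = 0, from y = 0 to y = -330 mm; the case comes from the x < 0 side and is pushed toward +x.
- stop_mid (a point): Middle of the red end stop's face, on the table, same axes as the loading corner. Stop 20 mm high, 12 mm thick; its face is the corner's plane y = 0, from x = 0 to x = -150 mm; the case comes from the y < 0 side, along the rail toward +y.
- slide_case: Closed blue case for microscope slides, clear lid, five slides seen inside: a plain rigid block 110 (its x) by 150 (its y) by 30 mm high, about 0.45 kg, too wide to grip; needs 2 to 8 N to slide. Origin: centre of its underside, z up. It starts in front of the long rail, 30 to 100 mm off it and 100 to 200 mm short of the end stop, turned up to 0.4 rad from the rail.
- petri_dish: Shallow clear glass dish, 84 mm across, 16 mm high, on the table in front of the corner's mouth. Origin: centre of its underside. Leave alone.
- amber_bottle: Small brown glass bottle with black cap, 36 mm across, 75 mm high. Origin: centre of its underside. Leave alone.
- green_bottle: Small green glass bottle with white cap, 36 mm across, 75 mm high. Origin: centre of its underside. Leave alone.
- stain_tin: Round aluminium tin, 60 mm across, 35 mm high. Origin: centre of its underside. Leave alone.
- specimen_jar: White jar with red cap, 56 mm across, 65 mm high, in front of the scanner. Origin: centre of its underside. Leave alone.
There are look-alikes about, which are no part of the job. What is meant by the slide_case is not green or orange, and is the smaller of those in its own colour.

How it is judged:
By the outcome, as a careful person would: the job done as asked, in the order asked, and still so for the second after the job is handed in, with the robot touching nothing.
It also fails if it takes over 54 s, if anything falls off the work surface, if the arm or the gripper's body presses on something with over 40 N, if the wrist force passes 120 N, or if a joint passes its speed limit or range.

## Working session

There is one attempt and no reset: what is moved stays moved. The work goes in short steps, Python scripts to look and compute and a tool call to move; the robot and the scene stay as the last step left them, time stands still between calls to the robot, and variables do not carry over. Pictures are saved under pics/ and viewed, about 8 in all and at most 12, crops included, and the job is handed in when it is done.

Besides the shell and the picture viewer there is one more tool, called after "Call:" by a JSON object that holds its "name" and its "arguments". send_rows: Moves the arm, as the interface text tells. Its arguments: {"type":"object","properties":{"motion":{"type":"array"},"hand":{"type":"number"},"squeeze":{"type":"number"}},"required":["motion"]}

```bash
mkdir -p pics; ls
python3 - <<'E'
from station import *
import cv2,numpy as np
for n in ["scene","top"]:
    f=grab_frame(n); cv2.imwrite(f"pics/{n}0.png",f["frame"]); np.savez(f"{n}0.npz",**f)
    print(n,f["vertical_fov"],f["cx"],f["cy"],np.round(f["cam_to_world"],3).tolist())
s=get_state(); print(s)
E
```

```text
pics
scene 49.763466720878625 320.2564327223897 238.10811135419664 [[0.246, -0.814, 0.526, 1.08], [0.969, 0.21, -0.128, -0.209], [-0.007, 0.541, 0.841, 0.976], [0.0, 0.0, 0.0, 1.0]]
top 43.86862049179723 320.864255402203 240.2004142704526 [[-0.006, 0.996, -0.089, 0.333], [-1.0, -0.007, -0.007, -0.09], [-0.008, 0.089, 0.996, 1.57], [0.0, 0.0, 0.0, 1.0]]
{'t': 0.1, 'q': array([-1.05991102e+00,  3.59277736e-01,  1.11548335e-02, -3.32813650e-04,
       -1.22407974e+00, -2.88078163e-01]), 'qd': array([ 3.14384156e-05, -1.75199033e-03,  2.26383236e-03,  8.96983280e-04,
        3.21292044e-04,  1.68454709e-03]), 'joint_efforts': array([-2.06312514e-03, -5.84161663e+01,  2.93751776e+01,  7.01551393e+00,
        1.01268434e-02, -6.25587109e-05]), 'eef_pos': array([ 0.14910018, -0.65814394,  0.40383797]), 'ee_rot': array([ 3.14015538e+00, -9.95969171e-05, -2.91889875e+00]), 'force': array([-0.77320454, -1.11379349,  0.26467354]), 'moment': array([-0.00752401, -0.05491801, -0.02618748]), 'width': 0.08760322503707783}
```

View pics/top0.png

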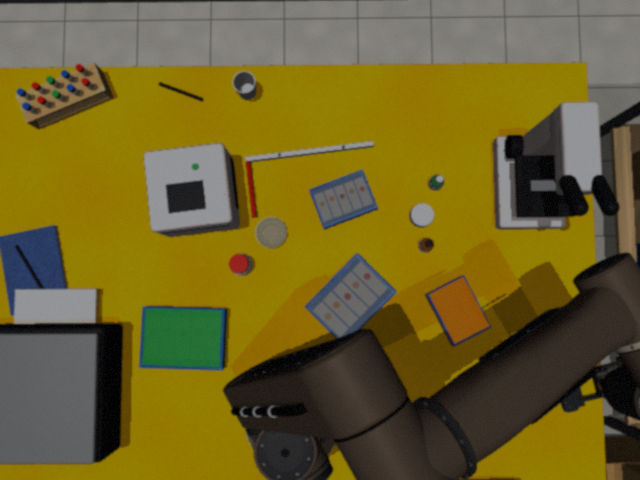

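View pics/scene0.png

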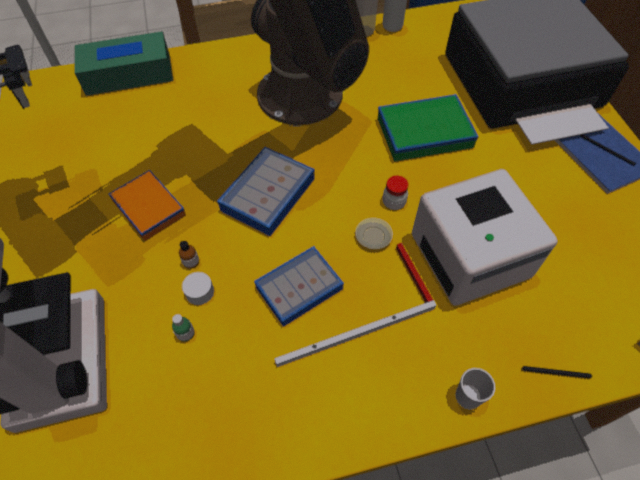

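The top view shows the wanted case at about (343,199), with the larger blue case at (351,296). The rail runs from (247,158) to (373,145), the red stop from (250,160) to (254,216), and the dish sits at (271,232). The tin (422,214) and bottles (436,182) and (426,244) are to the right of the case.

```bash
cat > h.py <<'E'
import cv2,numpy as np
def cloud(f):
    h,w=480,640; F=h/2/np.tan(np.radians(float(f["vertical_fov"]))/2)
    u,v=np.meshgrid(np.arange(w),np.arange(h)); d=f["range_z"]
    P=np.stack([(u-f["cx"])/F*d,-(v-f["cy"])/F*d,-d,np.ones_like(d)],-1)
    return (P@np.asarray(f["cam_to_world"]).T)[...,:3]
def plane(f,uv,z):
    F=240/np.tan(np.radians(float(f["vertical_fov"]))/2); T=np.asarray(f["cam_to_world"])
    uv=np.atleast_2d(uv).astype(float)
    r=np.stack([(uv[:,0]-f["cx"])/F,-(uv[:,1]-f["cy"])/F,-np.ones(len(uv))],-1)@T[:3,:3].T
    return T[:3,3]+r*((z-T[2,3])/r[:,2])[:,None]
def masks(f):
    hsv=cv2.cvtColor(f["frame"],cv2.COLOR_BGR2HSV); H,S,V=[hsv[...,i].astype(int) for i in range(3)]
    red=((H<8)|(H>172))&(S>140)&(V>80)
    notyellow=~((H>15)&(H<35)&(S>150))
    return red,notyellow,H,S,V
def rect(m,f,z):
    c=max(cv2.findContours(m.astype(np.uint8),cv2.RETR_EXTERNAL,cv2.CHAIN_APPROX_NONE)[0],key=cv2.contourArea)[:,0]
    p=plane(f,c,z)[:,:2]*1000
    return cv2.minAreaRect(p.astype(np.float32))
E
python3 - <<'E'
from h import *
for n,boxes in dict(top=dict(case=(295,160,390,238),rail=(240,135,385,162),stop=(244,163,262,222),dish=(252,214,292,250),gb=(425,170,450,193),tin=(405,200,440,232),ab=(415,235,438,255),jar=(225,250,255,280)),scene=dict(case=(245,240,352,330),rail=(270,298,440,368),stop=(395,240,434,304))).items():
    f=dict(np.load(n+"0.npz")); red,ny,H,S,V=masks(f); C=cloud(f)
    for k,(a,b,c,d) in boxes.items():
        m=np.zeros((480,640),bool); m[b:d,a:c]=1
        m&= red if k=="stop" else (ny if k in("case",) else (S<100)&(V>110) if k=="rail" else ny)
        pz=C[m][:,2]; zt={"case":.03,"rail":.02,"stop":.02,"dish":.016,"gb":.075,"tin":.035,"ab":.075,"jar":.065}[k]
        if m.sum()<20: print(n,k,"few",m.sum()); continue
        r=rect(m,f,zt)
        print(n,k,m.sum(),"z pct",np.round(np.percentile(pz,[10,50,90])*1000),"ctr",np.round(r[0],1),"size",np.round(r[1],1),"ang",round(r[2],2),np.round(cv2.boxPoints(r)).tolist())
E
```

```text
top case 2550 z pct [24. 29. 34.] ctr [ 579.3 -137.3] size [114.6 153.5] ang 20.49 [[499.0, -85.0], [553.0, -229.0], [660.0, -189.0], [606.0, -45.0]]
top rail 594 z pct [ 3. 19. 24.] ctr [715.9 -95.5] size [ 12.9 247.6] ang 6.67 [[695.0, 27.0], [724.0, -219.0], [737.0, -218.0], [708.0, 28.0]]
top stop 178 z pct [13. 19. 24.] ctr [607.6 104.4] size [142.6   9. ] ang 6.51 [[536.0, 101.0], [537.0, 92.0], [679.0, 108.0], [678.0, 117.0]]
top dish 807 z pct [ 1.  8. 17.] ctr [494.7  53.2] size [81.5 79.1] ang 89.59 [[455.0, 13.0], [534.0, 12.0], [535.0, 94.0], [455.0, 94.0]]
top gb 183 z pct [29. 51. 74.] ctr [ 613.  -372.3] size [35.5 36.3] ang 88.7 [[594.0, -390.0], [631.0, -390.0], [632.0, -355.0], [595.0, -354.0]]
top tin 481 z pct [20. 34. 39.] ctr [ 535.4 -341.5] size [62.4 60.1] ang 89.56 [[505.0, -372.0], [565.0, -373.0], [566.0, -311.0], [506.0, -310.0]]
top ab 144 z pct [38. 52. 75.] ctr [ 454.1 -340.9] size [30.  34.1] ang 44.27 [[431.0, -339.0], [455.0, -364.0], [477.0, -343.0], [453.0, -318.0]]
top jar 403 z pct [31. 63. 68.] ctr [407.5 125.8] size [55.9 53.1] ang 89.61 [[381.0, 98.0], [434.0, 98.0], [434.0, 154.0], [381.0, 154.0]]
scene case 3972 z pct [20. 28. 30.] ctr [ 586.6 -136.2] size [122.1 155.7] ang 20.45 [[502.0, -85.0], [557.0, -230.0], [671.0, -188.0], [617.0, -42.0]]
scene rail 1332 z pct [15. 19. 29.] ctr [711.3 -47.2] size [ 12.7 341.9] ang 6.73 [[685.0, 122.0], [725.0, -218.0], [738.0, -216.0], [698.0, 123.0]]
scene stop 303 z pct [15. 18. 20.] ctr [612.3 105.7] size [145.2  11.3] ang 6.81 [[539.0, 103.0], [541.0, 92.0], [685.0, 109.0], [684.0, 120.0]]
```

Corner frame: origin about (686,109) mm, yaw 6.7°. The case sits at about (-136,-232) in that frame, turned +13.8°. Next I check whether the fingers can come down between it and the larger blue case.

```bash
cat >> h.py <<'E'
A=np.radians(6.7); O=np.array([686.,109.]); R=np.array([[np.cos(A),-np.sin(A)],[np.sin(A),np.cos(A)]])
toC=lambda p:(np.atleast_2d(p)-O)@R
toW=lambda p:np.atleast_2d(p)@R.T+O
def move(pos,rot,tgtC,yawC,z):
    "shift (cm, tool axes) and turn (deg) from the pose to target in corner frame (mm, deg)"
    from scipy.spatial.transform import Rotation as Ro
    w=np.r_[toW(tgtC)[0]/1000,z]; M=Ro.from_euler('xyz',rot).as_matrix()
    d=M.T@(w-pos)*100
    t=-(yawC+6.7-np.degrees(rot[2])); return np.round(d,2),round((t+180)%360-180,1)
E
python3 - <<'E'
from h import *
from station import *
f=dict(np.load("scene0.npz")); red,ny,H,S,V=masks(f); C=cloud(f)
m=np.zeros((480,640),bool); m[145:234,214:320]=1
m&=(C[...,2]>.012)&(C[...,2]<.06)&(ny)
print(np.percentile(C[m][:,2],[5,50,95]))
z=np.percentile(C[m][:,2],60)
r=rect(m,f,z); print(r,"corner frame",np.round(toC(cv2.boxPoints(r))).tolist())
r=cv2.minAreaRect((C[m&(C[...,2]>z-.008)][:,:2]*1000).astype(np.float32)); print(r,np.round(toC(cv2.boxPoints(r))).tolist())
f=dict(np.load("top0.npz")); red,ny,H,S,V=masks(f);m=np.zeros((480,640),bool); m[160:238,295:390]=1
print("case",np.round(toC(cv2.boxPoints(rect(m&ny,f,.03)))).tolist())
s=get_state()
for t,y,z in (((-226,-232),-180,.30),((-226,-232),-180,.188)): print(move(s["eef_pos"],s["ee_rot"],t,y,z))
E
```

```text
[0.02142115 0.03617573 0.03931451]
((329.722900390625, -151.78619384765625), (153.63699340820312, 207.55471801757812), 44.93682098388672) corner frame [[-509.0, -183.0], [-380.0, -346.0], [-260.0, -251.0], [-388.0, -88.0]]
((321.0958557128906, -150.76876831054688), (146.36761474609375, 198.09617614746094), 45.082950592041016) [[-512.0, -183.0], [-389.0, -339.0], [-274.0, -248.0], [-397.0, -92.0]]
case [[-209.0, -171.0], [-172.0, -320.0], [-61.0, -293.0], [-97.0, -144.0]]
(array([-44.39,  42.26,  10.44]), np.float64(6.1))
(array([-44.39,  42.25,  21.64]), np.float64(6.1))
```

Call:
{"name": "send_rows", "arguments": {"motion": [{"offset": [-43.5,42.4,0],"turn": 6.1},{"offset": [-43.5,42.4,0],"turn": 6.1},{"offset": [-43.5,42.4,0],"turn": 6.1},{"offset": [-43.5,42.4,0],"turn": 6.1},{"offset": [-43.5,42.4,0],"turn": 6.1},{"offset": [-43.5,42.4,0],"turn": 6.1},{"offset": [-43.5,42.4,0],"turn": 6.1},{"offset": [-43.5,42.4,0],"turn": 6.1}], "hand": 1}}

```text
t: 0.9
eef_pos: [0.3673, -0.3208, 0.4046]
ee_rot: [3.142, 0.0, -3.025]
force: [1.6, -0.3, 0.0]
width: 0.0877
```

Run:
```python
from h import *
from station import *
s=get_state()
for z in (.404,.189): print(move(s["eef_pos"],s["ee_rot"],(-235,-232),-180,z))
```

```text
(array([-13.16,  15.78,   0.07]), np.float64(-0.0))
(array([-13.15,  15.78,  21.57]), np.float64(-0.0))
```

Call:
{"name": "send_rows", "arguments": {"motion": [{"offset": [-12.5,15.0,0],"turn": 0},{"offset": [-12.5,15.0,0],"turn": 0},{"offset": [-12.5,15.0,0],"turn": 0},{"offset": [-12.5,15.0,0],"turn": 0},{"offset": [-12.5,15.0,8],"turn": 0},{"offset": [-12.5,15.0,8],"turn": 0},{"offset": [-12.5,15.0,8],"turn": 0},{"offset": [-12.5,15.0,8],"turn": 0}]}}

```text
t: 1.7
eef_pos: [0.4738, -0.1593, 0.3251]
ee_rot: [-3.141, -0.001, -3.025]
force: [0.7, 0.0, 1.3]
width: 0.0877
```

Run:
```python
from h import *
from station import *
s=get_state(); print(s["eef_pos"],toC(s["eef_pos"][:2]*1000),s["t"])
for z in (.189,): print(move(s["eef_pos"],s["ee_rot"],(-235,-232),-180,z))
f=grab_frame("wrist"); cv2.imwrite("pics/w1.png",f["frame"])
```

```text
[ 0.47383131 -0.15934654  0.32511753] [[-242.02790824 -241.76002771]] 1.7
(array([-0.72,  0.98, 13.61]), np.float64(-0.0))
```

View pics/w1.png

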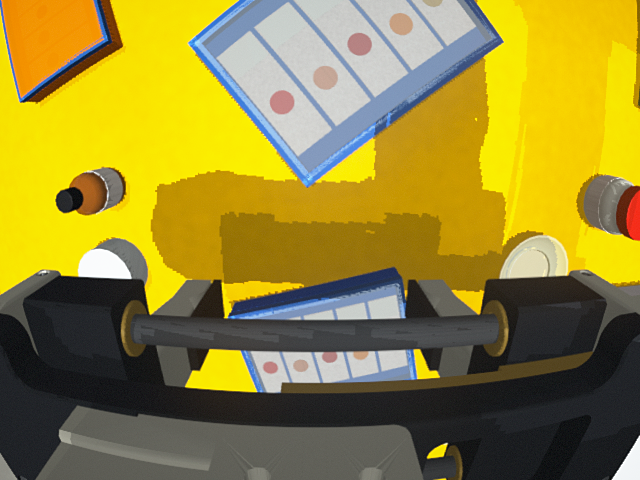

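The wrist view shows our case's near edge from (230,312) to (400,270), between the finger tips. The large case's corner is at (308,185), well clear, so I descend.

Call:
{"name": "send_rows", "arguments": {"motion": [{"offset": [-0.3,1.0,4],"turn": 0},{"offset": [-0.3,1.0,8],"turn": 0},{"offset": [-0.3,1.0,11],"turn": 0},{"offset": [-0.3,1.0,12.6],"turn": 0},{"offset": [-0.3,1.0,13.4],"turn": 0},{"offset": [-0.3,1.0,13.4],"turn": 0}]}}

```text
t: 2.35
eef_pos: [0.476, -0.1492, 0.1912]
ee_rot: [-3.141, 0.001, -3.026]
force: [-0.6, 0.2, -0.1]
width: 0.0877
```

Run:
```python
from h import *
from station import *
s=get_state(); print(s["eef_pos"],toC(s["eef_pos"][:2]*1000),s["t"])
print(move(s["eef_pos"],s["ee_rot"],(-235,-232),-180,.19))
f=grab_frame("top"); cv2.imwrite("pics/t2.png",cv2.resize(f["frame"][120:340,220:480],None,fx=2.5,fy=2.5))
f=grab_frame("scene"); cv2.imwrite("pics/s2.png",f["frame"])
```

```text
[ 0.47597927 -0.14920868  0.19121312] [[-238.71181944 -231.94200448]] 2.35
(array([-0.37, -0.01,  0.12]), np.float64(-0.1))
```

View pics/s2.png

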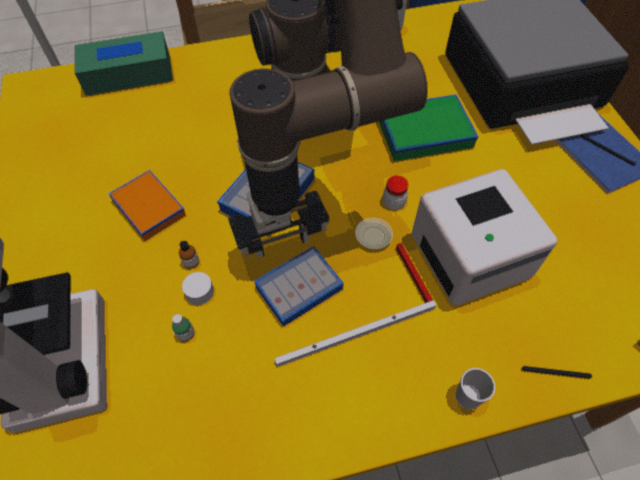

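The scene view shows the fingers at about (250,235) and (320,220), behind the case and parallel to the rail. Now I push toward the rail.

Call:
{"name": "send_rows", "arguments": {"motion": [{"offset": [-1.0,0,0],"turn": 0},{"offset": [-1.7,0,0.1],"turn": 0},{"offset": [-2.4,0,0.1],"turn": 0},{"offset": [-3.1,0,0.1],"turn": 0},{"offset": [-3.8,0,0.1],"turn": 0},{"offset": [-4.5,0,0.1],"turn": 0},{"offset": [-5.2,0,0.1],"turn": 0},{"offset": [-5.9,0,0.1],"turn": 0}]}}

```text
t: 3.25
eef_pos: [0.5346, -0.142, 0.1896]
ee_rot: [3.142, -0.0, -3.025]
force: [-0.2, 0.6, -0.0]
width: 0.0874
```

Call:
{"name": "send_rows", "arguments": {"motion": [{"offset": [-0.6,0,0],"turn": 0},{"offset": [-1.2,0,0],"turn": 0},{"offset": [-1.8,0,0],"turn": 0},{"offset": [-2.4,0,0],"turn": 0},{"offset": [-3.0,0,0],"turn": 0},{"offset": [-3.6,0,0],"turn": 0}]}}

```text
t: 3.85
eef_pos: [0.5702, -0.1378, 0.1896]
ee_rot: [3.142, 0.0, -3.025]
force: [-0.7, -0.4, -0.8]
width: 0.0874
```

Run:
```python
from h import *
from station import *
s=get_state(); print(s["eef_pos"],toC(s["eef_pos"][:2]*1000),s["t"],s["force"])
f=grab_frame("top"); cv2.imwrite("pics/t3.png",cv2.resize(f["frame"][120:340,220:480],None,fx=2.5,fy=2.5))
f=grab_frame("scene"); cv2.imwrite("pics/s3.png",cv2.resize(f["frame"][180:380,200:460],None,fx=3,fy=3))
```

```text
[ 0.57023807 -0.13784779  0.18959915] [[-143.77126656 -231.65594727]] 3.85 [-0.69538899 -0.44797925 -0.77844121]
```

View pics/s3.png

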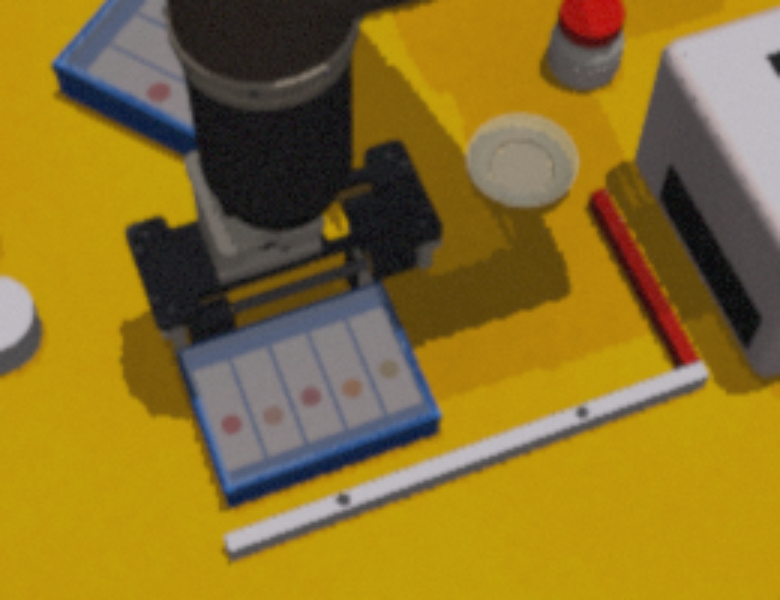

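The case has turned nearly parallel to the rail. Its lower edge runs from (232,500) to (438,425) in the crop, and the gap is still about 20 mm.

Call:
{"name": "send_rows", "arguments": {"motion": [{"offset": [-0.4,0,0],"turn": 0},{"offset": [-0.8,0,0],"turn": 0},{"offset": [-1.2,0,0],"turn": 0},{"offset": [-1.5,0,0],"turn": 0},{"offset": [-1.8,0,0],"turn": 0},{"offset": [-1.8,0,0],"turn": 0}]}}

```text
t: 4.55
eef_pos: [0.5881, -0.1358, 0.1897]
ee_rot: [-3.141, 0.001, -3.025]
force: [-1.4, -1.0, 0.2]
width: 0.0874
```

Call:
{"name": "send_rows", "arguments": {"motion": [{"offset": [-0.1,0,0],"turn": 0},{"offset": [-0.2,0,0],"turn": 0},{"offset": [-0.3,0,0],"turn": 0},{"offset": [-0.4,0,0],"turn": 0}]}}

```text
t: 4.95
eef_pos: [0.5916, -0.1354, 0.1897]
ee_rot: [3.142, 0.0, -3.025]
force: [-3.3, -0.7, 2.3]
width: 0.0875
```

Call:
{"name": "send_rows", "arguments": {"motion": [{"offset": [-0.1,0,0],"turn": 0},{"offset": [-0.2,0,0],"turn": 0}]}}

```text
t: 5.15
eef_pos: [0.5932, -0.1352, 0.1896]
ee_rot: [3.142, -0.001, -3.025]
force: [-7.2, -0.5, 5.0]
width: 0.0875
```

Run:
```python
from h import *
from station import *
s=get_state(); print(toC(s["eef_pos"][:2]*1000),s["t"],s["force"],s["moment"])
f=grab_frame("scene"); cv2.imwrite("pics/s4.png",cv2.resize(f["frame"][240:380,240:440],None,fx=4,fy=4))
```

```text
[[-120.68267787 -231.70195009]] 5.15 [-7.15282422 -0.4877698   5.03457689] [-0.12366234  2.50315766  0.03175872]
```

View pics/s4.png

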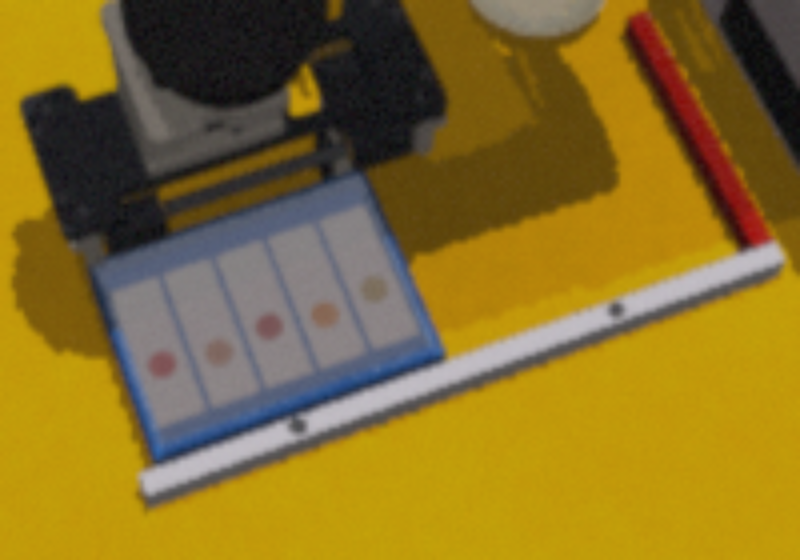

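The case edge now lies along the rail, from (155,458) to (440,355), and the contact force is rising. I seat it a little more firmly, then measure.

Call:
{"name": "send_rows", "arguments": {"motion": [{"offset": [-0.1,0,0],"turn": 0},{"offset": [-0.2,0,0],"turn": 0},{"offset": [-0.2,0,0],"turn": 0}]}}

```text
t: 5.5
eef_pos: [0.5938, -0.1352, 0.1894]
ee_rot: [3.141, -0.005, -3.026]
force: [-10.6, -0.5, 7.4]
width: 0.0873
```

```bash
cat >> h.py <<'E'
def check(f,box,tag):
    a,b,c,d=box; red,ny,H,S,V=masks(f); m=np.zeros((480,640),bool); m[b:d,a:c]=1
    m&=(H>95)&(H<130)&(S>110)
    n,l,st,_=cv2.connectedComponentsWithStats(m.astype(np.uint8)); m=l==1+np.argmax(st[1:,4])
    r=rect(m,f,.03); B=toC(cv2.boxPoints(r)); print(tag,np.round(r[1],1),"ang",round(r[2],2),"box corners C",np.round(B,1).tolist(),"ctr",np.round(toC(r[0]),1))
E
python3 - <<'E'
from h import *
from station import *
s=get_state(); print(toC(s["eef_pos"][:2]*1000),s["t"],s["force"],s["moment"])
check(grab_frame("scene"),(255,280,355,362),"scene")
f=grab_frame("top"); check(f,(295,130,390,215),"top")
E
```

```text
[[-120.08113296 -231.74464269]] 5.5 [-10.56119873  -0.52585409   7.40661551] [-0.08760595  3.64347508  0.18034248]
scene [164.9  74.1] ang 71.79 box corners C [[-80.9, -317.3], [-13.7, -348.5], [55.8, -198.9], [-11.5, -167.7]] ctr [[ -12.6 -258.1]]
top [ 2.6 11.4] ang 13.74 box corners C [[-111.8, -190.4], [-110.4, -201.7], [-107.8, -201.4], [-109.2, -190.1]] ctr [[-109.8 -195.9]]
```

Call:
{"name": "send_rows", "arguments": {"motion": [{"offset": [0.5,0,0],"turn": 0},{"offset": [2.0,0,0],"turn": 0},{"offset": [4.0,0,-1],"turn": 0},{"offset": [4.0,0,-5],"turn": 0},{"offset": [4.0,0,-10],"turn": 0},{"offset": [4.0,0,-12],"turn": 0},{"offset": [4.0,0,-12],"turn": 0}], "hand": 0}}

```text
t: 6.3
eef_pos: [0.5576, -0.1394, 0.3141]
ee_rot: [-3.14, 0.01, -3.024]
force: [0.6, -0.1, 0.3]
width: 0.0445
```

Run:
```python
from h import *
from station import *
s=get_state(); print(toC(s["eef_pos"][:2]*1000),s["t"],s["force"],s["width"])
f=grab_frame("scene"); print("top corners near rail",toC(plane(f,[(350,328.75),(278.75,354.5)],.03)[:,:2]*1000))
np.savez("s5.npz",**f); cv2.imwrite("pics/s5.png",cv2.resize(f["frame"][240:380,240:440],None,fx=4,fy=4))
for y in (-345,-330): print(y,move(s["eef_pos"],s["ee_rot"],(-55,y),-90,.30), move(s["eef_pos"],s["ee_rot"],(-55,y),-90,.19))
```

```text
[[-156.50901242 -231.74297458]] 6.3 [ 0.62895906 -0.07748831  0.26420097] 0.044471152345580835
top corners near rail [[   1.85057619 -171.74087386]
 [   1.38929549 -318.13843204]]
-345 (array([-10.13, -11.33,   1.52]), np.float64(-90.0)) (array([-10.03, -11.31,  12.52]), np.float64(-90.0))
-330 (array([-10.13,  -9.83,   1.52]), np.float64(-90.0)) (array([-10.03,  -9.81,  12.52]), np.float64(-90.0))
```

View pics/s5.png

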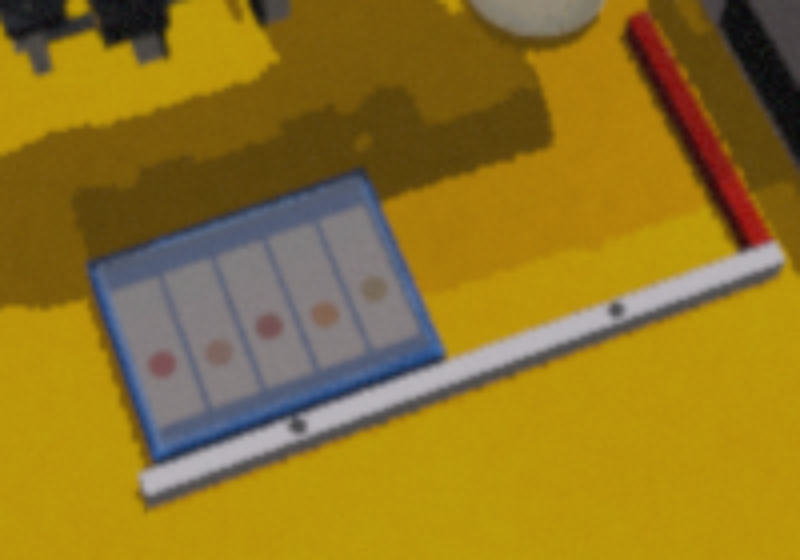

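The case lies flat on the rail, with its edge running from (155,458) to (440,355) at constant offset. Its rear end is near y = -319 in the corner frame. Now I go behind it with the jaws across.

Call:
{"name": "send_rows", "arguments": {"motion": [{"offset": [-10.1,-11.7,0],"turn": -90},{"offset": [-10.1,-11.7,0],"turn": -90},{"offset": [-10.1,-11.7,0],"turn": -90},{"offset": [-10.1,-11.7,0],"turn": -90},{"offset": [-10.1,-11.7,0],"turn": -90},{"offset": [-10.1,-11.7,0],"turn": -90},{"offset": [-10.1,-11.7,0],"turn": -90},{"offset": [-10.1,-11.7,0],"turn": -90}]}}

```text
t: 7.15
eef_pos: [0.6699, -0.244, 0.3075]
ee_rot: [3.14, 0.0, -1.819]
force: [-1.2, -0.5, -0.3]
width: 0.0437
```

Run:
```python
from h import *
from station import *
s=get_state(); print(toC(s["eef_pos"][:2]*1000),s["t"])
print(move(s["eef_pos"],s["ee_rot"],(-55,-348),-90,.19))
```

```text
[[ -57.19721114 -348.6704634 ]] 7.15
(array([-0.14, -0.2 , 11.75]), np.float64(-20.9))
```

Call:
{"name": "send_rows", "arguments": {"motion": [{"offset": [-0.1,-0.2,0],"turn": -21},{"offset": [-0.1,-0.2,0],"turn": -21},{"offset": [-0.1,-0.2,0],"turn": -21},{"offset": [-0.1,-0.2,4],"turn": -21},{"offset": [-0.1,-0.2,8],"turn": -21},{"offset": [-0.1,-0.2,10.5],"turn": -21},{"offset": [-0.1,-0.2,11.8],"turn": -21},{"offset": [-0.1,-0.2,11.8],"turn": -21}]}}

```text
t: 7.95
eef_pos: [0.6712, -0.2434, 0.1885]
ee_rot: [3.137, 0.001, -1.459]
force: [0.1, -0.4, -0.1]
width: 0.0439
```

Run:
```python
from h import *
from station import *
s=get_state(); print(toC(s["eef_pos"][:2]*1000),s["eef_pos"],s["t"],s["force"],np.degrees(s["ee_rot"]))
print(move(s["eef_pos"],s["ee_rot"],(-55,-160),-90,.19))
f=grab_frame("scene"); cv2.imwrite("pics/s6.png",cv2.resize(f["frame"][200:380,200:440],None,fx=3,fy=3))
```

```text
[[ -55.82178198 -348.26642713]] [ 0.67119195 -0.24340076  0.18846483] 7.95 [ 0.09009031 -0.43188147 -0.06498717] [ 1.79748904e+02  6.30283067e-02 -8.35887210e+01]
(array([-1.883e+01,  1.000e-02, -1.300e-01]), np.float64(-0.3))
```

View pics/s6.png

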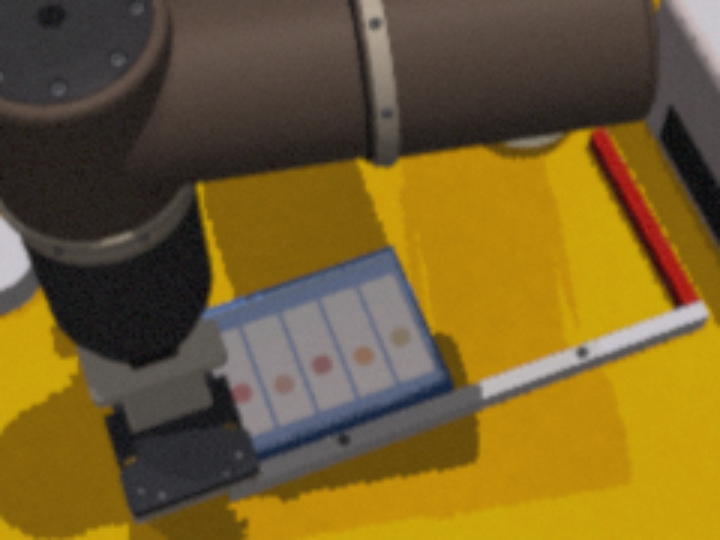

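The fingers are behind the case's rear end, and the case is flush. The arm link now reaches toward the scanner, so I check its height from depth before pushing.

Run:
```python
from h import *
from station import *
f=grab_frame("scene"); C=cloud(f); print(get_state()["q"])
for u in range(270,420,20):
    col=C[0:260,u]; k=(col[:,2]>.17)&(col[:,2]<1); 
    i=np.where(k)[0]; print(u,np.round(col[i[-1]],3),np.round(toC(col[i[-1],:2]*1000)[0]), "min z",col[k][:,2].min().round(3))
```

```text
[-7.59848543e-02  5.98189810e-01 -1.16834649e-01  5.25997739e-04
 -8.54994512e-01  1.88088477e-01]
270 [ 0.72  -0.192  0.374] [  -2. -303.] min z 0.17
290 [ 0.723 -0.165  0.375] [   4. -276.] min z 0.171
310 [ 0.724 -0.137  0.374] [   9. -249.] min z 0.374
330 [ 0.732 -0.111  0.373] [  20. -224.] min z 0.373
350 [ 0.729 -0.082  0.37 ] [  21. -195.] min z 0.37
370 [ 0.731 -0.054  0.369] [  25. -167.] min z 0.369
390 [ 0.734 -0.026  0.371] [  32. -140.] min z 0.328
410 [0.735 0.003 0.368] [  36. -111.] min z 0.368
```

The link is at 0.33 m or higher, so it clears the 0.15 m scanner. Pushing along the rail.

Call:
{"name": "send_rows", "arguments": {"motion": [{"offset": [-0.8,0,0],"turn": -0.3},{"offset": [-1.5,0,0],"turn": -0.3},{"offset": [-2.1,0,0],"turn": -0.3},{"offset": [-2.8,0,0],"turn": -0.3},{"offset": [-3.5,0,0],"turn": -0.3},{"offset": [-4.2,0,0],"turn": -0.3},{"offset": [-4.9,0,0],"turn": -0.3},{"offset": [-5.6,0,0],"turn": -0.3}]}}

```text
t: 8.85
eef_pos: [0.6656, -0.1874, 0.1918]
ee_rot: [-3.141, -0.0, -1.453]
force: [-0.7, -4.2, 2.9]
width: 0.0441
```

Call:
{"name": "send_rows", "arguments": {"motion": [{"offset": [-0.7,0,0],"turn": 0},{"offset": [-1.4,0,0],"turn": 0},{"offset": [-2.1,0,0],"turn": 0},{"offset": [-2.8,0,0],"turn": 0},{"offset": [-3.5,0,0],"turn": 0},{"offset": [-4.2,0,0],"turn": 0},{"offset": [-4.9,0,0],"turn": 0},{"offset": [-5.6,0,0],"turn": 0}]}}

```text
t: 9.65
eef_pos: [0.6589, -0.1317, 0.1916]
ee_rot: [3.141, 0.0, -1.454]
force: [-0.6, -3.3, 2.9]
width: 0.0434
```

Call:
{"name": "send_rows", "arguments": {"motion": [{"offset": [-0.7,0,0],"turn": 0},{"offset": [-1.4,0,0],"turn": 0},{"offset": [-2.1,0,0],"turn": 0},{"offset": [-2.8,0,0],"turn": 0},{"offset": [-3.5,0,0],"turn": 0},{"offset": [-4.0,0,0],"turn": 0}]}}

```text
t: 10.25
eef_pos: [0.6542, -0.0919, 0.1916]
ee_rot: [3.141, 0.0, -1.453]
force: [0.6, -3.2, 1.0]
width: 0.044
```

Run:
```python
from h import *
from station import *
s=get_state(); print(toC(s["eef_pos"][:2]*1000),s["t"],s["force"],s["moment"],np.degrees(s["ee_rot"]))
print(move(s["eef_pos"],s["ee_rot"],(-55,-159.5),-90,.19))
f=grab_frame("scene"); cv2.imwrite("pics/s7.png",cv2.resize(f["frame"][200:380,240:480],None,fx=3,fy=3))
```

```text
[[ -54.97037059 -195.79150871]] 10.25 [ 0.62873917 -3.23644709  1.0368171 ] [-1.13882432 -0.01399611  0.03776078] [ 1.79987902e+02  6.45325337e-03 -8.32685272e+01]
(array([-3.63,  0.  ,  0.16]), np.float64(0.0))
```

View pics/s7.png

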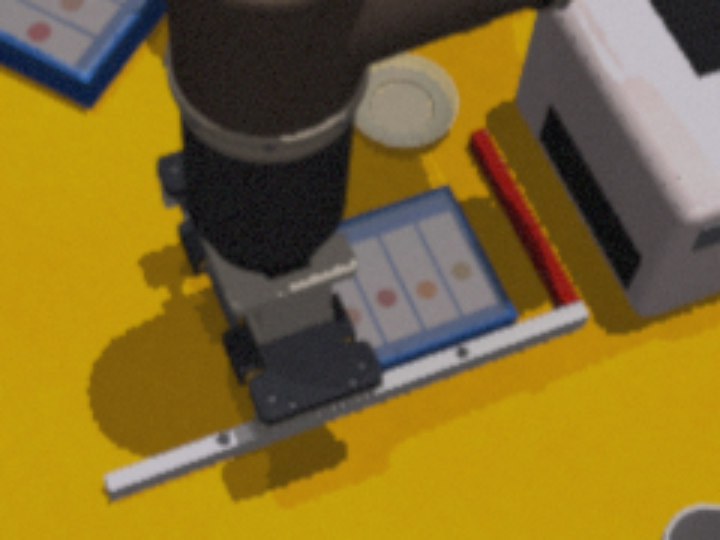

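The case is sliding along the rail, still flush, with its front corner at (515,312) and the dish untouched. About 36 mm remain.

Call:
{"name": "send_rows", "arguments": {"motion": [{"offset": [-0.6,0,0],"turn": 0},{"offset": [-1.2,0,0],"turn": 0},{"offset": [-1.8,0,0],"turn": 0},{"offset": [-2.3,0,0],"turn": 0},{"offset": [-2.8,0,0],"turn": 0},{"offset": [-3.2,0,0],"turn": 0},{"offset": [-3.4,0,0],"turn": 0}]}}

```text
t: 11.0
eef_pos: [0.6503, -0.0583, 0.1915]
ee_rot: [3.141, 0.0, -1.453]
force: [-0.0, -1.3, -1.3]
width: 0.0437
```

Call:
{"name": "send_rows", "arguments": {"motion": [{"offset": [-0.1,0,0],"turn": 0},{"offset": [-0.2,0,0],"turn": 0},{"offset": [-0.3,0,0],"turn": 0}]}}

```text
t: 11.3
eef_pos: [0.65, -0.0559, 0.1916]
ee_rot: [3.141, 0.0, -1.454]
force: [-0.2, -2.1, -0.7]
width: 0.0439
```

Call:
{"name": "send_rows", "arguments": {"motion": [{"offset": [-0.1,0,0],"turn": 0},{"offset": [-0.2,0,0],"turn": 0}]}}

```text
t: 11.5
eef_pos: [0.6499, -0.055, 0.1919]
ee_rot: [3.141, -0.002, -1.453]
force: [2.4, -13.6, -1.0]
width: 0.0436
```

Run:
```python
from h import *
from station import *
s=get_state(); print(toC(s["eef_pos"][:2]*1000),s["t"],s["force"],s["moment"],np.degrees(s["ee_rot"]))
```

```text
[[ -54.95399944 -158.70601025]] 11.5 [  2.39178744 -13.62406844  -1.04256785] [-4.84800276 -0.64777439 -0.04092004] [ 1.79975849e+02 -9.32576180e-02 -8.32790860e+01]
```

The force jumped to 13.6 N at y = -158.7, so the case is home against the stop. I settle briefly, then back off straight and lift away.

Call:
{"name": "send_rows", "arguments": {"motion": [{"offset": [-0.1,0,0],"turn": 0},{"offset": [-0.1,0,0],"turn": 0}]}}

```text
t: 11.7
eef_pos: [0.6499, -0.0549, 0.192]
ee_rot: [3.141, -0.002, -1.454]
force: [1.4, -13.6, -0.4]
width: 0.0437
```

Call:
{"name": "send_rows", "arguments": {"motion": [{"offset": [0.5,0,0],"turn": 0},{"offset": [2,0,0],"turn": 0},{"offset": [5,0,0],"turn": 0},{"offset": [8,0,-3],"turn": 0},{"offset": [11,0,-7],"turn": 0},{"offset": [14,0,-11],"turn": 0},{"offset": [17,0,-14],"turn": 0},{"offset": [17,0,-14],"turn": 0}]}}

```text
t: 12.5
eef_pos: [0.6707, -0.2259, 0.3374]
ee_rot: [-3.133, -0.003, -1.456]
force: [1.0, 0.1, -0.4]
width: 0.0438
```

Run:
```python
from h import *
from station import *
s=get_state(); print(toC(s["eef_pos"][:2]*1000),s["t"],s["force"])
f=grab_frame("scene"); check(f,(320,225,425,330),"scene"); cv2.imwrite("pics/s8.png",cv2.resize(f["frame"][200:350,300:460],None,fx=4,fy=4))
f=grab_frame("top"); np.savez("top8.npz",**f); cv2.imwrite("pics/t8.png",cv2.resize(f["frame"][120:290,210:460],None,fx=3,fy=3))
```

```text
[[ -54.2612504  -330.79785813]] 12.5 [ 0.96704658  0.13434625 -0.40889485]
scene [111.4 152. ] ang 6.63 box corners C [[-109.2, -0.6], [-109.4, -152.5], [2.0, -152.7], [2.2, -0.7]] ctr [[-53.6 -76.6]]
```

View pics/s8.png

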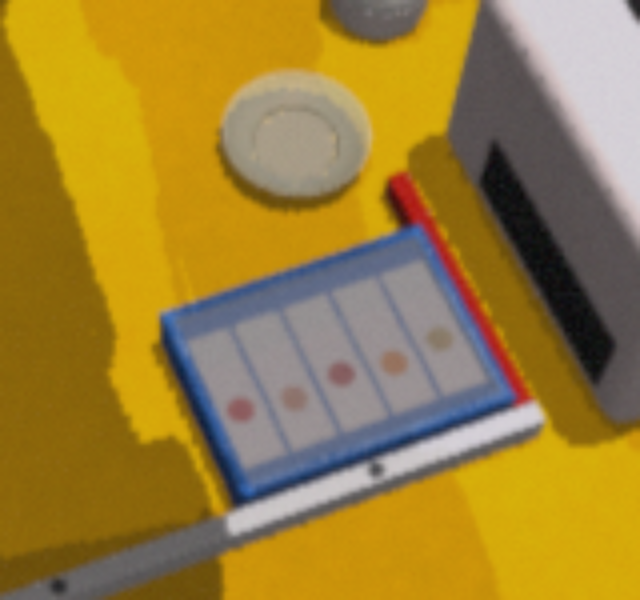

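View pics/t8.png

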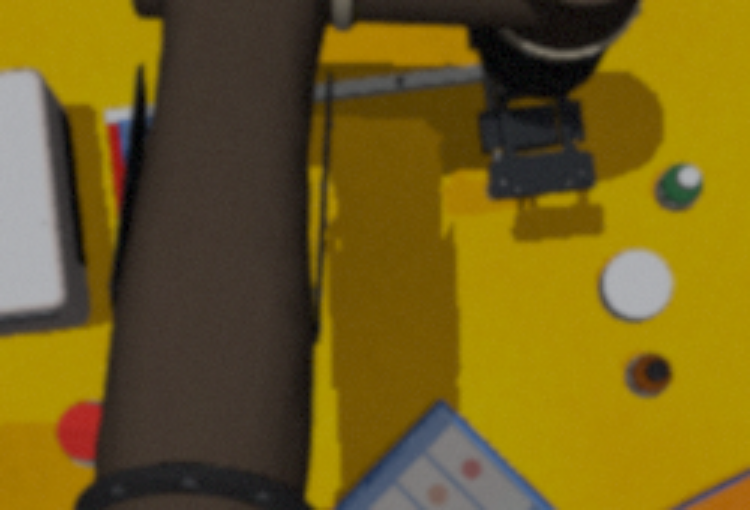

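The case is squared up in the corner: angle 6.63° against the rail's 6.7°, with its sides meeting both the rail and the red stop. The dish, bottles and tin have not moved, and the robot is clear of everything. Handing in.

```bash
python3 -c "
from station import *
print(job_done(), get_state()['t'])"
```

```text
the job is handed in; nothing more can be done
the job is handed in; nothing more can be done
```

The blue slide case is home in the loading corner and the job is handed in, at about 12.6 s on the robot's clock. I pushed it flat against the rail with the open fingers, backed off, then went behind it and pushed it along the rail to the red stop.

**Seating:** wrist force rose to about 13 N at the rail and 14 N at the stop, both with the fingers where a seated case should stop them.

**Final pose:** the scene camera measured the case at (-53.6, -76.6) mm against the target (-55, -75), which is within the 2 mm calibration. Its angle was 6.63° against the rail's 6.7°.

**Other objects:** the dish, bottles, tin and larger blue case looked unmoved, judged by eye and not re-measured. Only the red cap of the specimen jar shows in the last top view.

**Failed checks:**
- My automatic colour check right after the rail push gave nonsense in both views. The fingers partly hid the case, and in the scene view the mask probably merged with the rail. I relied on the force, the finger positions and the picture there.
- In the last top view the arm hid most of the case, so the final pose rests on the scene camera and the contact forces alone.

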